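# Clip the burr canister onto the bench eye

### The job

Pick up the brass canister by the grip block on top of its snap hook, bring the front bar of the steel eye into the hook's side opening under the gate, and press the hook gently straight down until the bar has pushed the sprung gate aside and passed it, and the gate springs fully shut under the bar while you still hold it. Only then let go, so that the canister hangs upright and still from the eye; never load the eye with more than about 15 N, and leave the jar, the bottle and the hammer where they are.

Things in the scene. Friction and masses are not known exactly. Their poses are not given: they have to be found in the camera images.
- grip_block (a point): Middle of the steel block on top of the loose canister's snap hook: 18 (x) by 14 (y) by 31 mm tall, 141 mm above the canister's underside. z: up; x: the way the hook's throat opens (away from its spine); y: across the hook, 10 mm thick. Brass canister: radius 22, centred 2 mm to +x of here, 36 high, arm on its lid up to 43. All weighs 0.18 to 0.30 kg, stands upright on the bench.
- crown (a point): Point on the underside of the hook's crown (its top bar) where the eye's bar bears when hung: 24 mm straight below grip_block, same axes. The crown slopes down 3 mm to both sides. It runs from the upright spine (7 mm wide, inner face at x = -11.5 mm from here) to the nose (6 mm wide, inner face at x = +11), which hangs down 32 mm below this point.
- throat (a point): Middle of the hook's side opening below the gate, 77 mm straight below grip_block, same axes. The opening is 41 mm high, from the lid arm (43 mm above the canister's underside) to the shut gate (84.5 mm), open towards +x. Here the eye's bar comes in sideways, under nose and gate; the hook is then pressed straight down so that the bar goes up between spine and nose (22.5 mm apart).
- gate (a joint): Angle of the sprung 5 mm wire gate, rad: 0 shut (stop), up to 1.5 swung up into the hook; it opens only upwards. Pivot on the spine, 11 mm to -x and 54 mm below grip_block; its end closes against the nose. A bar pressed on its middle meets 4 to 11 N, fading as it slips past; the gate snaps shut once the bar's centre is about 22 mm above the pivot; 5 mm further it meets the rigid crown.
- stand: Fixed steel stand; origin in the middle of the underside of its base plate (100 by 80 by 12 mm) on the bench, z up. A post up to 30 mm thick rises from the origin. The eye reaches from the post along the stand's -x, over the open bench in front of the plate. Nothing of the stand is higher than its eye and arm.
- eye_bar (a point): NOMINAL middle of the eye's front bar: 80 mm from the post along the stand's -x, 150 mm above the bench; stand's axes. The eye is a rigid level D loop of 6 mm steel rod: front bar along y, 40 mm long; side rods run back 40 mm to the 11 mm arm. The post is clamped at an unmeasured height: the real bar is up to 25 mm above or below this point (x, y true) and must be found by touch or sight.
- jar_mid (a point): Bystander: middle of a glass jar, 54 mm wide and 65 mm tall, standing on the bench.
- oil_mid (a point): Bystander: middle of an amber bottle, 40 mm wide and 85 mm tall, standing on the bench.
- hammer: Bystander: a hammer 200 mm long lying on the bench; its origin is near the middle of its underside.
Things that resemble listed ones, but are neither listed nor needed, are in the scene too. What is shaped like the part that bears grip_block but blue or turquoise is not meant.

How it is judged:
On the way, in this order (a step that is already met when the one before it is completed fails the run):
1. the canister is lifted clear of the bench, gate shut (height (world z) of grip_block above 0.18 m and value of joint gate below 0.1 rad), for 0.1 s.
2. the eye pushes the gate well open (value of joint gate above 0.6 rad and contact force between canister and stand above 0.5 N).
3. the gate has sprung shut with the bar inside the hook, while the robot still holds it (value of joint gate below 0.1 rad and z of crown in the frame of eye_bar below 0.035 m and x of crown in the frame of eye_bar between -0.02 and 0.02 m and y of crown in the frame of eye_bar between -0.02 and 0.02 m and contact force between the fingers and canister above 1 N), for 0.1 s.
At the end, for the whole second after the job is handed in: The canister hangs from the eye: gate shut (below 0.1 rad), its weight borne by the eye (contact above 1 N) with the bar bearing under the hook's crown (above 0.5 N), the crown point within 20 mm of the bar's middle along the stand's x and y, upright within 0.3 rad, slower than 0.05 m/s (value of joint gate below 0.1 rad and contact force between canister and stand above 1 N and contact force between any of canister_c4, canister_c5 and stand above 0.5 N and x of crown in the frame of eye_bar between -0.02 and 0.02 m and y of crown in the frame of eye_bar between -0.02 and 0.02 m and angle between grip_block's own z axis and vertical below 0.3 rad and linear speed of canister below 0.05 m/s); the robot touches nothing.
It fails at once if the eye or stand is loaded with more than 18 N by the canister (contact force between canister and stand above 18 N).
It fails at once if the robot presses on the stand with more than 18 N (contact force between any of the fingers, the arm and stand above 18 N).
It fails at once if the jar is moved more than 20 mm (distance of jar_mid from where it was at the start of the episode above 0.02 m).
It fails at once if the bottle is moved more than 20 mm (distance of oil_mid from where it was at the start of the episode above 0.02 m).
It fails at once if the hammer is moved more than 20 mm (distance of hammer from where it was at the start of the episode above 0.02 m).
It also fails if it takes over 72 s, if anything falls off the work surface, if the arm or the gripper's body presses on something with over 40 N, if the wrist force passes 120 N, or if a joint passes its speed limit or range.

### The arm

A 7-joint arm with a two-finger parallel gripper is mounted at the origin on the work surface. World frame = base frame: x ahead of the robot, y to its left, z up, the work surface at z = 0. Lengths are in m, angles in rad, forces in N, time in s.
With the tool pointing down it reaches from about 0.425 to 0.925 m from the base axis. Payload 6.8 kg.
Tool frame: the origin (TCP) lies midway between the tips of the shut fingers; the grasp point (between the pads) lies 19 mm behind it; z points along the fingers, y is the line along which they close (so a half turn about z gives the same grasp; the last joint's range is limited). The gripper opens to 85 mm and grips with 20 to 120 N. Pads are 22 mm wide; open, the fingers measure 114 mm over their backs; the gripper's body (76 mm by 85 mm) begins 54 mm behind the grasp point. The pads swing forward as they close: fully open they stand 13 mm farther back than shut.
Start: joints at [1.029, 0.477, 0.022, 1.555, -0.011, 1.109, -0.083], TCP at [0.284, -0.612, 0.231] pointing down, gripper open.
Joint ranges: [-2.96, 2.96], [-0.34, 2.1], [-1.41, 1.46], [0.24, 2.44], [-1.37, 4.51], [0.17, 1.92], [-2.96, 2.96]. Speed limits (rad/s): [2.39, 2.39, 3.14, 3.14, 3.14, 3.14, 3.14].

### API

Orientations are given as a rotation vector (axis times angle).
In Python, from bench import r gives the robot as it stands. The module is installed in compiled form; this text tells all that it offers.
- The arm moves only by the tool apply_moves, never from a script. Its argument "rows" is a list of rows, each a list of 6 numbers: the shift along the tool's x, y, z scaled (see below), then the turn, a rotation vector about the tool's x, y, z scaled (see below). A call has 1 to 5 rows; each row is the pose to reach, as a shift and turn from the pose commanded when the call began, along the tool's axes at that moment; what a row does not reach only later rows make up. The controller multiplies each number of a shift by 0.25 m and each number of a turn by 90 degrees. A row lasts 1/8 s, in which the tool goes at most 62.5 mm and 10.7 degrees, less where a joint would pass 70% of its speed; a pose out of reach is approached as far as the arm can. A call with a number of a shift or a turn outside -1 to 1 is refused whole. A call with a gripper value outside its range is refused whole. "claw" is the opening, from 0 (shut) to 1 (fully open), set as the call begins (left out, the last holds). The fingers move at their own pace and stop on an object; "newtons" is the grip in N (left out, the last holds). Time passes only in rows, so rows that repeat a pose let the fingers close. It gives the time, the measured TCP pose, the force, the opening and the grip force at its end, in the units of the state.
- r.get_obs(): the state, without advancing time (a new reading comes with each control period).
- r.grab_frame(name): name is "side" or "top" or "wrist"; returns a dict with "pixels" (384x512x3 uint8, red, green, blue), "intrinsics" (3x3 intrinsics, pixels), "eye" and "attitude" of the camera in the world. Camera axes: x right, y up, looking along -z (the intrinsics and any distortion apply to the point x, -y, -z); pixel columns grow to the right and rows downward; lengths in m; the calibration is good to about 2 mm. The wrist camera is an equidistant fisheye: a pixel r from the principal point sees the ray r / f radians off the axis. A picture is of the moment at which its call begins. There is no depth.
- r.hand_in(): hands the job in; it is judged then, once.
Trained networks look in a picture, given as the dict that the camera call returned (one of the last four; its "shot" number tells which), for a name from the list of things; names that differ only in an ending like _2 or _b are one class to them, and where a whole thing is asked for, a point or a joint stands for the part that bears it (a point fixed in the world has none). Each returns a list of dicts, best first, with "conf" (0 to 1); they miss things now and then, are a little off and sometimes report something else, mostly with a low value. They report only what shows in the picture. A call takes as long as a camera call. They do not tell look-alikes from the thing itself.
- r.search_frame(picture, thing): "rect" ([left, top, width, height] in pixels, round what is visible of it).
- r.outline_of(picture, thing): "pixels" (384x512 bool, what is visible of it) and "rect" ([left, top, width, height] in pixels, round what is visible of it).
- r.landmark_of(picture, thing): "point" ([column, row] in pixels: a listed point, or the origin of a listed thing).
The state is a dict: "clock": time; "joints": joint angles; "qvel": joint speeds; "tau": joint torques, N m; "tcp_pos": TCP position; "orientation": TCP orientation; "contact_force": force on the tool from outside, world axes, zero at the start; "moment": the same for the moment, N m; "grip_width": finger opening in m; "gripper_force": force on a finger pad.
Only numpy, scipy, OpenCV 4.12 (cv2) and the standard library are available. Lean on these libraries where they do the work, as an engineer would, in place of code of your own. Each camera call takes 0.05 s, during which the arm holds its last target. There are 200 camera calls.

## Working session

There is one attempt and no reset: what is moved stays moved. The work goes in short steps, Python scripts to look and compute and a tool call to move; the robot and the scene stay as the last step left them, time stands still between calls to the robot, and variables do not carry over. Pictures are saved under pics/ and viewed, at most 10 in all, crops included, and the job is handed in when it is done.

Besides the shell and the picture viewer there is one more tool, called after "Request:" by a JSON object that holds its "op" and its "data", one argument or row to a line. apply_moves: Moves the arm, as the interface text tells. Its arguments: {"type":"object","properties":{"rows":{"type":"array","items":{"type":"array","items":{"type":"number"}}},"claw":{"type":"number"},"newtons":{"type":"number"}},"required":["rows"]}

```bash
mkdir -p pics; cat > h.py <<'E'
import numpy as np, cv2
from scipy.spatial.transform import Rotation as R
from bench import r
def att(p):
    a=np.array(p["attitude"],float)
    return a if a.shape==(3,3) else (R.from_rotvec(a).as_matrix() if a.size==3 else R.from_quat(a).as_matrix())
def ray(p,uv,name):
    K=np.array(p["intrinsics"]);x=(uv[0]-K[0,2])/K[0,0];y=(uv[1]-K[1,2])/K[1,1]
    if name=="wrist":
        t=np.hypot(x,y);d=np.array([x/t*np.sin(t),y/t*np.sin(t),np.cos(t)]) if t>1e-9 else np.array([0,0,1.])
    else: d=np.array([x,y,1.]);d/=np.linalg.norm(d)
    return np.array(p["eye"],float),att(p)@(d*[1,-1,-1])
def proj(p,P,name):
    K=np.array(p["intrinsics"]);c=att(p).T@(np.array(P)-np.array(p["eye"]))*[1,-1,-1]
    if name=="wrist":
        h=np.hypot(c[0],c[1]);t=np.arctan2(h,c[2]);q=c[:2]/max(h,1e-12)*t
    else: q=c[:2]/c[2]
    return np.array([q[0]*K[0,0]+K[0,2],q[1]*K[1,1]+K[1,2]])
def atz(e,d,z): return e+d*(z-e[2])/d[2]
def tri(rs):
    A=0;b=0
    for e,d in rs:
        M=np.eye(3)-np.outer(d,d);A=A+M;b=b+M@e
    P=np.linalg.solve(A,b);return P,[np.linalg.norm(np.cross(P-e,d)) for e,d in rs]
def save(p,n): cv2.imwrite("pics/"+n,cv2.cvtColor(p["pixels"],cv2.COLOR_RGB2BGR))
E
python3 - <<'E'
from h import *
np.set_printoptions(precision=4,suppress=True)
o=r.get_obs();print(o)
P={}
for n in("side","top"):
    p=r.grab_frame(n);P[n]=p;save(p,n+"0.png");print(n,p["eye"],p["attitude"],p["intrinsics"],p["shot"])
    for t in("grip_block","crown","throat","stand","eye_bar","jar_mid","oil_mid","hammer"):
        print(t,[(np.round(k["point"],1),round(k["conf"],2)) for k in r.landmark_of(p,t)][:4],[(np.round(k["rect"]),round(k["conf"],2)) for k in r.search_frame(p,t)][:3])
a=cv2.imread("pics/side0.png");b=cv2.imread("pics/top0.png")
E
```

```text
{'clock': 0.0, 'joints': array([ 1.0289,  0.4778,  0.0223,  1.5564, -0.0115,  1.1093, -0.0831]), 'qvel': array([ 0.0002, -0.0005,  0.0004,  0.0004,  0.0002,  0.0005,  0.0001]), 'tau': array([  0.0007, -59.6448,   1.608 , -28.1197,   0.0124,   0.0093,
        -0.    ]), 'tcp_pos': array([ 0.2835, -0.6119,  0.2303]), 'orientation': array([-3.0663, -0.6758,  0.0008]), 'contact_force': array([ 0.1285, -0.2378,  0.7561]), 'moment': array([0.0056, 0.0294, 0.0155]), 'gripper_force': 0.0, 'grip_width': 0.08551455675263461}
side [0.4338 0.6658 0.6939] [ 0.153  -1.1208 -2.7068] [[355.9943   0.     252.8509]
 [  0.     355.9943 191.2548]
 [  0.       0.       1.    ]] 1
grip_block [(array([207.4, 184.7]), 0.92), (array([277.1, 201.2]), 0.82), (array([242.8, 190.1]), 0.78)] [(array([234., 183.,  18.,  59.]), 0.67), (array([269., 193.,  15.,  54.]), 0.67), (array([198., 178.,  22.,  55.]), 0.64)]
crown [(array([271.8, 207.8]), 0.9), (array([205.2, 192.9]), 0.81), (array([243. , 197.7]), 0.77)] [(array([264., 196.,  22.,  53.]), 0.93), (array([200., 178.,  19.,  51.]), 0.86), (array([233., 184.,  
[... 1406 characters left out ...]
ay([232.5, 232.6]), 0.75)] [(array([236., 146.,  20.,  32.]), 0.92), (array([233., 185.,  20.,  24.]), 0.77), (array([227., 223.,  21.,  21.]), 0.72)]
stand [(array([343.2, 214.3]), 0.83), (array([243.9, 198.5]), 0.75)] [(array([328., 194.,  49.,  52.]), 0.57), (array([286., 256.,  22.,  26.]), 0.22)]
eye_bar [(array([366.4, 242.7]), 0.59)] [(array([328., 190.,  50.,  58.]), 0.61), (array([238., 184.,  16.,  24.]), 0.34)]
jar_mid [(array([295.2, 268.8]), 0.81)] [(array([286., 256.,  25.,  26.]), 0.64)]
oil_mid [(array([302.9, 126.3]), 0.82), (array([241.2, 190.6]), 0.38)] [(array([294., 117.,  17.,  25.]), 0.81)]
hammer [(array([156.2, 186. ]), 0.98)] [(array([129., 137.,  43.,  92.]), 0.6)]
```

```bash
python3 - <<'E'
import cv2,numpy as np
a=cv2.imread("pics/side0.png")[100:350,130:350];b=cv2.imread("pics/top0.png")[100:300,120:390]
a=cv2.resize(a,None,fx=1.9,fy=2.4) if 0 else cv2.resize(a,None,fx=2.4,fy=2.4,interpolation=cv2.INTER_CUBIC)
cv2.imwrite("pics/s1.png",a);cv2.imwrite("pics/t1.png",cv2.resize(b,None,fx=2.9,fy=2.9,interpolation=cv2.INTER_CUBIC))
E
```

```text
(no output)
```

View pics/s1.png

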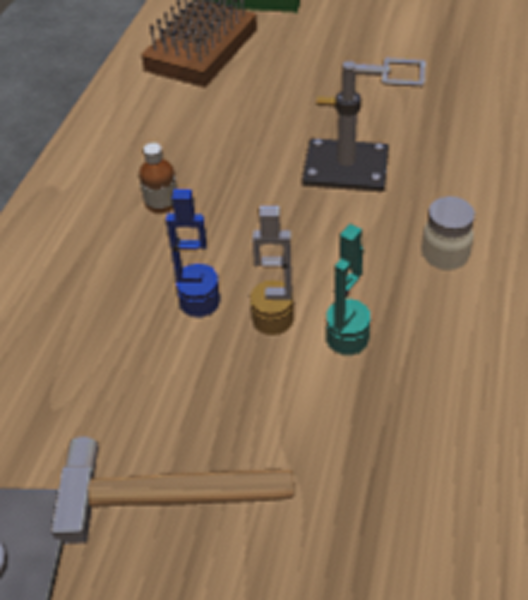

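View pics/t1.png

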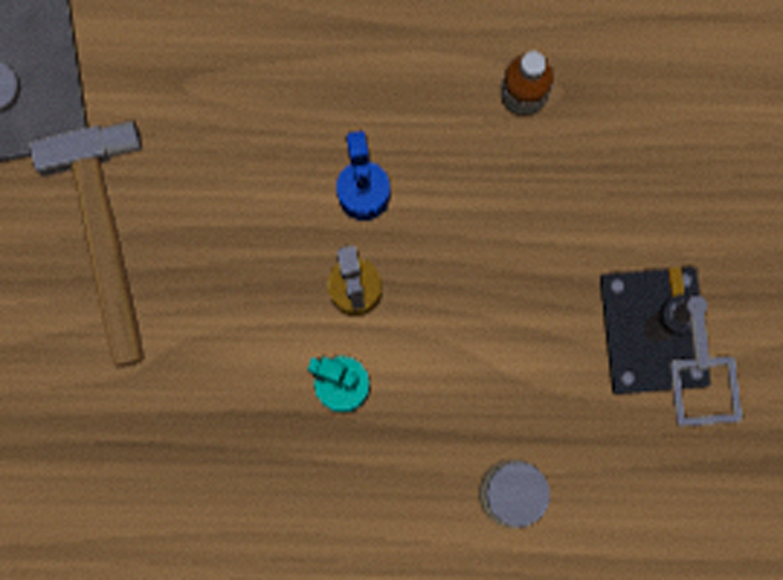

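```bash
cat > g.py <<'E'
from h import *
np.set_printoptions(precision=4,suppress=True)
s=r.grab_frame("side");t=r.grab_frame("top")
S=lambda u,v:ray(s,(130+u/2.4,100+v/2.4),"side");T=lambda u,v:ray(t,(120+u/2.9,100+v/2.9),"top")
q=lambda n,*x:print(n,*tri(list(x)))
q("block",S(270,222),T(349,262))
q("block_net",ray(s,(242.8,190.1),"side"),ray(t,(237.8,192.3),"top"))
q("crown_net",ray(s,(243,197.7),"side"),ray(t,(238.5,191.2),"top"))
q("thr_net",ray(s,(244.1,216.3),"side"),ray(t,(242.8,195.7),"top"))
q("bar",S(423,72),T(710,420))
q("barL",S(425,60),T(740,419));q("barL'",S(422,83),T(682,424))
q("loop mid",S(404,71),T(707,391))
q("posttop",S(348,66),T(697,303))
for n,uv in(("canister",(355,287)),("blue",(363,190)),("teal",(341,383))):
    print(n,atz(*T(*uv),0.036))
for n,uv in(("c1",(617,286)),("c2",(627,378)),("c3",(697,374)),("c4",(687,282)),("jartop",(516,493))):
    print(n,atz(*T(*uv),0.012 if n[0]=='c' else .065))
for n,uv in(("c1",(320,148)),("c2",(312,172)),("c3",(368,177)),("c4",(378,148))):
    print(n,atz(*S(*uv),0.012))
print("bluetop",atz(*T(357,140),.156),"tealtop",atz(*T(318,366),.156),"blocktop",atz(*T(348,255),.156))
E
python3 g.py
```

```text
block [0.5943 0.1339 0.1384] [np.float64(0.001958465715779416), np.float64(0.0019584657157794305)]
block_net [0.5899 0.1386 0.1508] [np.float64(2.1724876026498047e-05), np.float64(2.1724876026481452e-05)]
crown_net [0.5934 0.1382 0.1267] [np.float64(0.0029317134297253272), np.float64(0.0029317134297254612)]
thr_net [0.5952 0.1318 0.0564] [np.float64(0.003176738425389056), np.float64(0.003176738425389288)]
bar [ 0.4863 -0.1214  0.1442] [np.float64(0.0017682813384310664), np.float64(0.001768281338431111)]
barL [ 0.4871 -0.1418  0.1462] [np.float64(0.0020012692060848722), np.float64(0.002001269206084903)]
barL' [ 0.484  -0.1019  0.1435] [np.float64(0.0009316578442547169), np.float64(0.0009316578442548091)]
loop mid [ 0.5068 -0.1199  0.1436] [np.float64(0.001541852796015985), np.float64(0.0015418527960162926)]
posttop [ 0.5685 -0.1138  0.1456] [np.float64(0.0017618998314208377), np.float64(0.0017618998314208832)]
canister [0.594  0.1337 0.036 ]
blue [0.674  0.1292 0.036 ]
teal [0.5169 0.1427 0.036 ]
c1 [ 0.6029 -0.0809  0.012 ]
c2 [ 0.5273 -0.0882  0.012 ]
c3 [ 0.5317 -0.1452  0.012 ]
c4 [ 0.6073 -0.1385  0.012 ]
jartop [0.4343 0.0065 0.065 ]
c1 [ 0.6002 -0.1249  0.012 ]
c2 [ 0.6003 -0.0795  0.012 ]
c3 [ 0.5334 -0.0849  0.012 ]
c4 [ 0.5305 -0.1399  0.012 ]
bluetop [0.682  0.1299 0.156 ] tealtop [0.5194 0.1528 0.156 ] blocktop [0.5981 0.1341 0.156 ]
```

Request:
{"op": "apply_moves", "data": {
  "rows": [
    [0.94,-0.93,-0.28,0,0,0.276],
    [0.94,-0.93,-0.28,0,0,0.276],
    [0.94,-0.93,-0.28,0,0,0.276],
    [0.94,-0.93,-0.28,0,0,0.276],
    [0.94,-0.93,-0.28,0,0,0.276]
  ],
  "claw": 1,
  "newtons": 60
}}

```text
clock: 2.42
tcp_pos: [0.3911, -0.3241, 0.2968]
orientation: [3.141, 0.001, 0.001]
contact_force: [1.1, 0.1, 0.0]
grip_width: 0.0855
gripper_force: 0.0
```

```bash
cat >> h.py <<'E'
def go(x,y,z,yaw=None):
    o=r.get_obs();M=R.from_rotvec(o["orientation"]);d=M.inv().apply(np.array([x,y,z])-o["tcp_pos"])/.25
    t=np.zeros(3)
    if yaw is not None: t=(M.inv()*R.from_matrix(np.array([[np.cos(yaw),np.sin(yaw),0],[np.sin(yaw),-np.cos(yaw),0],[0,0,-1.]]))).as_rotvec()/(np.pi/2)
    print("t",round(o["clock"],2),"at",np.round(o["tcp_pos"],4),"F",np.round(o["contact_force"],1),"w",round(o["grip_width"],4),"row",np.round(np.r_[d,t],3).tolist(),"rows>=",np.ceil(max(np.abs(d).max()*4,np.abs(t).max()*8.4)))
def look(name="wrist",tag=None,things=()):
    p=r.grab_frame(name)
    if tag: save(p,tag)
    for th in things: print(th,[(np.round(k["point"],1).tolist(),round(k["conf"],2)) for k in r.landmark_of(p,th)][:4])
    return p
E
python3 - <<'E'
from h import *
go(.486,-.12,.30,.09)
p=look(tag="w1.png",things=("eye_bar","stand"));print(p["eye"],p["attitude"],p["intrinsics"],proj(p,[.486,-.121,.145],"wrist"))
go(.592,.134,.26,0)
E
```

```text
t 2.42 at [ 0.3911 -0.3241  0.2968] F [1.1 0.1 0. ] w 0.0855 row [0.38, -0.816, -0.013, 0.0, -0.0, -0.057] rows>= 4.0
eye_bar [([67.5, 91.5], 0.86)]
stand [([118.0, 42.2], 0.61)]
[ 0.47473712 -0.32403346  0.43963248] [-0.26164844  0.26010761 -1.55399019] [[297.31863964   0.         253.84301549]
 [  0.         297.31863964 190.96850277]
 [  0.           0.           1.        ]] [70.56936147 94.50425134]
t 2.58 at [ 0.3927 -0.323   0.2972] F [-0.6 -1.1  1.1] w 0.0852 row [0.81, -1.823, 0.15, 0.0, -0.001, 0.004] rows>= 8.0
```

View pics/w1.png

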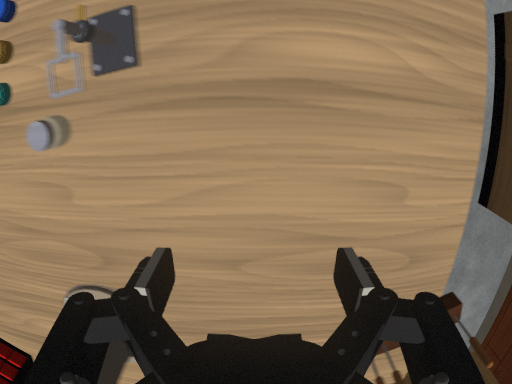

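Request:
{"op": "apply_moves", "data": {
  "rows": [
    [0.4,-0.91,0,0,0,0],
    [0.4,-0.91,0,0,0,0],
    [0.4,-0.91,0,0,0,0],
    [0.4,-0.91,0,0,0,0],
    [0.4,-0.91,0,0,0,0]
  ]
}}

```text
clock: 3.2
tcp_pos: [0.4921, -0.0946, 0.2959]
orientation: [-3.14, -0.012, -0.001]
contact_force: [-0.8, -0.3, 0.4]
grip_width: 0.0859
gripper_force: 0.0
```

```bash
python3 - <<'E'
from h import *
p=look(tag="w2.png",things=("eye_bar","stand","grip_block"));print(proj(p,[.486,-.121,.145],"wrist"))
go(.56,.134,.25,0)
E
```

```text
eye_bar [([276.4, 179.1], 0.79)]
stand [([269.2, 100.8], 0.78)]
grip_block [([56.2, 156.4], 0.78), ([58.7, 17.4], 0.72), ([55.8, 88.7], 0.63)]
[279.35668398 180.46735809]
t 3.4 at [ 0.4899 -0.1009  0.2957] F [-0.6 -0.2  0.8] w 0.0854 row [0.277, -0.941, 0.182, 0.0, 0.001, -0.002] rows>= 4.0
```

Request:
{"op": "apply_moves", "data": {
  "rows": [
    [0.27,-0.94,0.18,0,0,0],
    [0.27,-0.94,0.18,0,0,0],
    [0.27,-0.94,0.18,0,0,0],
    [0.27,-0.94,0.18,0,0,0],
    [0.27,-0.94,0.18,0,0,0]
  ]
}}

```text
clock: 4.03
tcp_pos: [0.5578, 0.1402, 0.2499]
orientation: [-3.14, -0.008, 0.003]
contact_force: [-0.1, -1.7, 0.7]
grip_width: 0.0855
gripper_force: 0.0
```

```bash
python3 - <<'E'
from h import *
p=look(tag="w3.png",things=("grip_block","crown","throat"))
print(proj(p,[.592,.134,.141],"wrist"),proj(p,[.592,.134,.1565],"wrist"),proj(p,[.594,.134,.036],"wrist"),p["eye"])
go(.592,.134,.22,0)
a=cv2.imread("pics/w2.png")[80:280,180:380];b=cv2.imread("pics/w3.png")[90:290,160:360]
cv2.imwrite("pics/w23.png",cv2.resize(np.hstack([a,b]),None,fx=2,fy=2,interpolation=cv2.INTER_CUBIC))
E
```

```text
grip_block [([267.9, 46.7], 0.96), ([263.0, 146.1], 0.85), ([249.1, 229.2], 0.85)]
crown [([264.9, 50.4], 0.96), ([249.0, 217.5], 0.86), ([260.6, 141.6], 0.71)]
throat [([249.6, 201.4], 0.93), ([263.1, 59.0], 0.79), ([258.7, 133.0], 0.75)]
[261.30635954 149.49915833] [261.73855587 153.2090883 ] [259.34334652 131.01176305] [0.64175338 0.14028854 0.39254426]
t 4.22 at [0.5583 0.1335 0.251 ] F [-0.9 -0.3 -0.1] w 0.0854 row [0.135, -0.003, 0.124, 0.001, -0.0, -0.002] rows>= 1.0
```

View pics/w23.png

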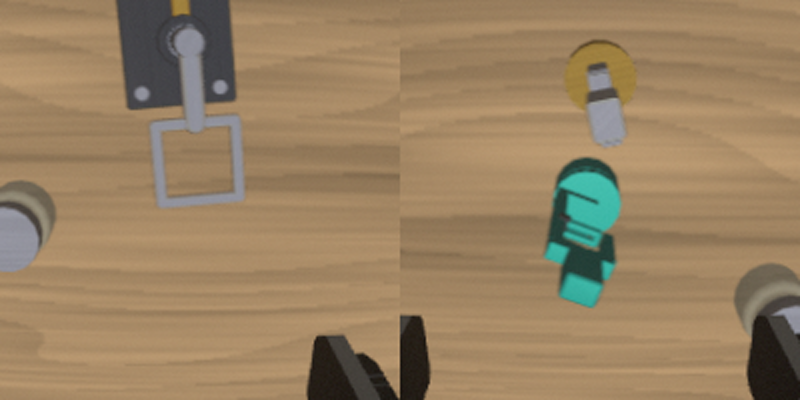

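Request:
{"op": "apply_moves", "data": {
  "rows": [
    [-0.2,0,0.2,0,0,0],
    [-0.2,0,0.2,0,0,0],
    [-0.2,0,0.2,0,0,0]
  ]
}}

```text
clock: 4.6
tcp_pos: [0.5082, 0.1348, 0.2015]
orientation: [3.141, -0.003, 0.001]
contact_force: [0.1, 0.4, 0.1]
grip_width: 0.0848
gripper_force: 0.0
```

```bash
python3 - <<'E'
from h import *
p=look(tag="w4.png",things=("grip_block","crown","throat"))
u=proj(p,[.592,.134,.1565],"wrist");print(u,p["eye"]);c=np.round(u).astype(int)
for z,dx in((.1565,0),(.1565,.009),(.1565,-.009),(.1565,.02)): print(proj(p,[.592+dx,.134,z],"wrist"))
im=cv2.imread("pics/w4.png")[c[1]-45:c[1]+45,c[0]-45:c[0]+45];cv2.imwrite("pics/w4c.png",cv2.resize(im,None,fx=6,fy=6,interpolation=cv2.INTER_CUBIC));print(c)
go(.592,.134,.2,0)
E
```

```text
grip_block [([256.0, 87.4], 0.9), ([240.8, 195.2], 0.85)]
crown [([241.8, 183.6], 0.97), ([256.2, 85.9], 0.85)]
throat [([255.6, 84.5], 0.71), ([262.9, 0.0], 0.67), ([245.7, 169.7], 0.66)]
[254.67483831  91.82269452] [0.59185624 0.13469841 0.34428598]
[254.67483831  91.82269452]
[254.66048412  77.58464143]
[254.68776561 106.06179179]
[254.64108566  60.27867886]
[255  92]
t 4.8 at [0.5098 0.1364 0.2024] F [-0.1 -0.1  0.7] w 0.0856 row [0.329, 0.009, 0.011, -0.001, -0.002, -0.001] rows>= 2.0
```

View pics/w4c.png

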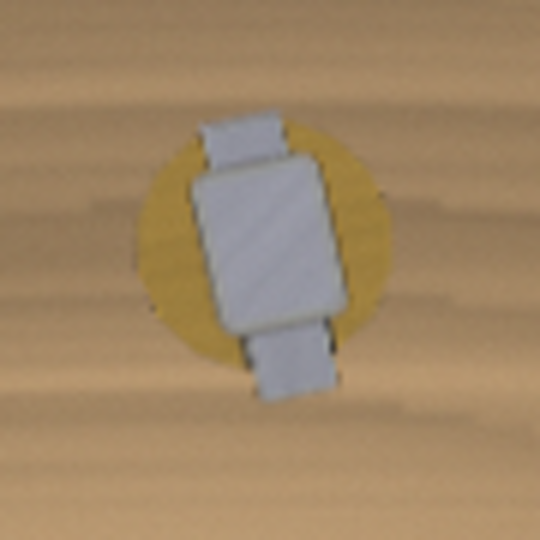

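```bash
python3 -c "
from h import *
go(.595,.134,.2,.245)"
```

```text
t 4.8 at [0.5098 0.1364 0.2024] F [-0.1 -0.1  0.7] w 0.0856 row [0.341, 0.009, 0.011, -0.0, -0.002, -0.157] rows>= 2.0
```

Request:
{"op": "apply_moves", "data": {
  "rows": [
    [0.341,0.006,0,0,0,-0.157],
    [0.341,0.006,0,0,0,-0.157],
    [0.341,0.006,0,0,0,-0.157],
    [0.341,0.006,0,0,0,-0.157]
  ]
}}

```text
clock: 5.3
tcp_pos: [0.5927, 0.1352, 0.2012]
orientation: [-3.118, -0.386, 0.001]
contact_force: [0.3, 1.6, 0.7]
grip_width: 0.0854
gripper_force: 0.0
```

```bash
python3 - <<'E'
from h import *
go(.595,.134,.127,.245)
p=look(tag="w5.png",things=("grip_block",))
print([proj(p,[.595,.134,z],"wrist") for z in(.141,.1565)])
E
```

```text
t 5.3 at [0.5927 0.1352 0.2012] F [0.3 1.6 0.7] w 0.0854 row [0.008, 0.007, 0.297, -0.0, 0.0, 0.001] rows>= 2.0
grip_block [([256.8, 203.1], 0.87), ([293.2, 91.9], 0.83), ([220.9, 285.4], 0.68)]
[array([256.24420058, 205.78707834]), array([256.40938574, 214.21582634])]
```

Request:
{"op": "apply_moves", "data": {
  "rows": [
    [0.006,0.004,0.15,0,0,0],
    [0.006,0.004,0.296,0,0,0],
    [0.006,0.004,0.296,0,0,0],
    [0.006,0.004,0.296,0,0,0]
  ]
}}

```text
clock: 5.9
tcp_pos: [0.5954, 0.135, 0.1286]
orientation: [-3.117, -0.387, -0.003]
contact_force: [-0.2, 0.0, 0.6]
grip_width: 0.0853
gripper_force: 0.0
```

```bash
python3 - <<'E'
from h import *
go(.595,.134,.127,.245)
E
```

```text
t 5.9 at [0.5954 0.135  0.1286] F [-0.2  0.   0.6] w 0.0853 row [-0.003, 0.003, 0.006, -0.0, -0.001, 0.001] rows>= 1.0
```

Request:
{"op": "apply_moves", "data": {
  "rows": [
    [0,0.003,0,0,0,0],
    [0,0.003,0,0,0,0],
    [0,0.003,0,0,0,0],
    [0,0.003,0,0,0,0],
    [0,0.003,0,0,0,0]
  ],
  "claw": 0,
  "newtons": 60
}}

```text
clock: 6.52
tcp_pos: [0.5954, 0.1339, 0.1274]
orientation: [-3.117, -0.387, -0.001]
contact_force: [-0.3, -0.0, 1.9]
grip_width: 0.0129
gripper_force: 59.0
```

Request:
{"op": "apply_moves", "data": {
  "rows": [
    [0,0,0,0,0,0],
    [0,0,0,0,0,0],
    [0,0,0,0,0,0]
  ]
}}

```text
clock: 6.9
tcp_pos: [0.5954, 0.1339, 0.1274]
orientation: [-3.117, -0.387, -0.001]
contact_force: [0.3, 0.6, 4.6]
grip_width: 0.0131
gripper_force: 59.2
```

Request:
{"op": "apply_moves", "data": {
  "rows": [
    [0,0,-0.08,0,0,0],
    [0,0,-0.2,0,0,0],
    [0,0,-0.32,0,0,0],
    [0,0,-0.45,0,0,0],
    [0,0,-0.45,0,0,0]
  ]
}}

```text
clock: 7.52
tcp_pos: [0.5963, 0.1341, 0.2426]
orientation: [-3.117, -0.386, -0.008]
contact_force: [0.1, -0.8, -2.5]
grip_width: 0.013
gripper_force: 58.8
```

```bash
python3 - <<'E'
from h import *
go(.56,.03,.24,.085)
go(.45,-.02,.24,.085)
E
```

```text
t 7.53 at [0.5963 0.1341 0.2426] F [ 0.1 -0.8 -2.5] w 0.013 row [-0.242, 0.368, 0.009, -0.0, -0.003, 0.103] rows>= 2.0
t 7.53 at [0.5963 0.1341 0.2426] F [ 0.1 -0.8 -2.5] w 0.013 row [-0.718, 0.455, 0.007, -0.0, -0.003, 0.103] rows>= 3.0
```

Request:
{"op": "apply_moves", "data": {
  "rows": [
    [-0.12,0.18,0,0,0,0.03],
    [-0.242,0.368,0,0,0,0.06],
    [-0.4,0.4,0,0,0,0.103],
    [-0.56,0.43,0,0,0,0.103],
    [-0.718,0.455,0,0,0,0.103]
  ]
}}

```text
clock: 8.15
tcp_pos: [0.4463, -0.0214, 0.2382]
orientation: [3.139, 0.133, -0.005]
contact_force: [-0.1, -0.9, -2.4]
grip_width: 0.0134
gripper_force: 59.5
```

```bash
python3 - <<'E'
from h import *
go(.432,-.125,.21,.085)
E
```

```text
t 8.15 at [ 0.4463 -0.0214  0.2382] F [-0.1 -0.9 -2.4] w 0.0134 row [-0.092, 0.408, 0.113, -0.0, 0.002, -0.0] rows>= 2.0
```

Request:
{"op": "apply_moves", "data": {
  "rows": [
    [-0.08,0.1,0,0,0,0],
    [-0.092,0.25,0,0,0,0],
    [-0.092,0.408,0.05,0,0,0],
    [-0.092,0.408,0.113,0,0,0],
    [-0.092,0.408,0.113,0,0,0]
  ]
}}

```text
clock: 8.78
tcp_pos: [0.4326, -0.1234, 0.2093]
orientation: [-3.137, -0.134, 0.007]
contact_force: [-0.7, 0.2, -2.1]
grip_width: 0.0125
gripper_force: 59.5
```

```bash
python3 - <<'E'
from h import *
go(.486,-.121,.21,.085)
p=look("side","s6.png",("eye_bar","grip_block","throat","crown"))
u=proj(p,[.46,-.12,.16],"side").astype(int);c=cv2.imread("pics/s6.png")[u[1]-50:u[1]+50,u[0]-60:u[0]+60]
q=look("top","t6.png",("eye_bar",))
v=proj(q,[.47,-.12,.16],"top").astype(int);d=cv2.imread("pics/t6.png")[v[1]-50:v[1]+50,v[0]-40:v[0]+40];print(u,v)
cv2.imwrite("pics/st6.png",cv2.resize(np.hstack([c,d]),None,fx=4,fy=4,interpolation=cv2.INTER_CUBIC))
w=look("wrist","w6.png",("eye_bar",));print(proj(w,[.486,-.121,.145],"wrist"))
E
```

```text
t 8.78 at [ 0.4326 -0.1234  0.2093] F [-0.7  0.2 -2.1] w 0.0125 row [0.213, 0.009, -0.004, -0.001, 0.003, 0.0] rows>= 1.0
eye_bar [([303.1, 126.7], 0.75)]
grip_block [([203.8, 184.7], 0.93), ([279.0, 198.5], 0.81), ([330.0, 103.0], 0.72)]
throat [([213.3, 208.1], 0.9), ([326.3, 132.4], 0.78), ([274.0, 225.0], 0.75)]
crown [([330.8, 113.3], 0.88), ([274.6, 211.6], 0.86), ([208.4, 195.8], 0.85)]
eye_bar [([366.6, 244.9], 0.82), ([369.4, 268.1], 0.31)]
[316 126] [366 253]
eye_bar [([255.1, 134.7], 0.77)]
[256.25152033 137.80623717]
```

View pics/st6.png

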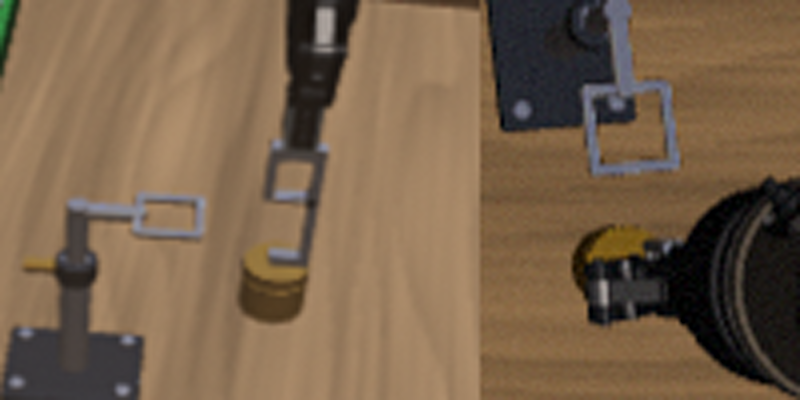

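Request:
{"op": "apply_moves", "data": {
  "rows": [
    [0.07,0.005,0,0,0,0],
    [0.14,0.009,0,0,0,0],
    [0.19,0.009,0,0,0,0],
    [0.212,0.009,0,0,0,0],
    [0.212,0.009,0,0,0,0]
  ]
}}

```text
clock: 9.85
tcp_pos: [0.4877, -0.1216, 0.211]
orientation: [-3.138, -0.134, 0.001]
contact_force: [0.0, 0.1, -2.1]
grip_width: 0.0129
gripper_force: 59.6
```

```bash
python3 - <<'E'
from h import *
go(.486,-.121,.21,.085)
p=look("side","s7.png")
u=proj(p,[.486,-.12,.16],"side").astype(int);c=cv2.imread("pics/s7.png")[u[1]-50:u[1]+50,u[0]-50:u[0]+50]
q=look("wrist","w7.png",("eye_bar",))
v=proj(q,[.486,-.121,.145],"wrist").astype(int);d=cv2.imread("pics/w7.png")[v[1]-50:v[1]+50,v[0]-50:v[0]+50];print(u,v)
cv2.imwrite("pics/sw7.png",cv2.resize(np.hstack([c,d]),None,fx=4,fy=4,interpolation=cv2.INTER_CUBIC))
E
```

```text
t 9.85 at [ 0.4877 -0.1216  0.211 ] F [ 0.   0.1 -2.1] w 0.0129 row [-0.007, -0.003, 0.004, -0.0, 0.0, 0.0] rows>= 1.0
eye_bar [([250.7, 206.8], 0.84)]
[306 125] [252 206]
```

View pics/sw7.png

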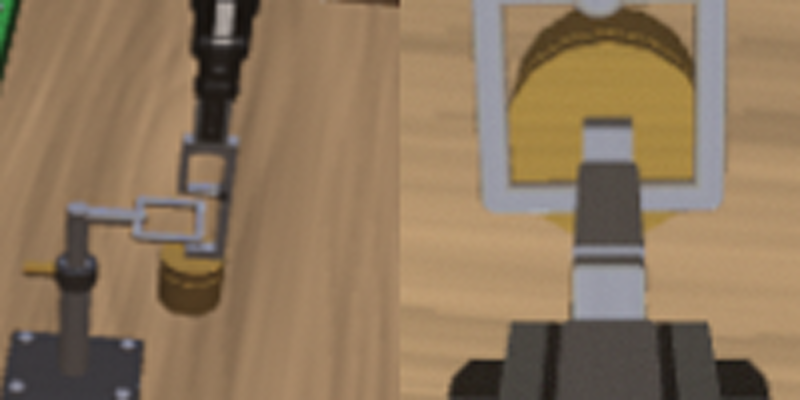

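Request:
{"op": "apply_moves", "data": {
  "rows": [
    [-0.005,-0.001,0.03,0,0,0],
    [-0.005,-0.001,0.055,0,0,0],
    [-0.005,-0.001,0.065,0,0,0],
    [-0.005,-0.001,0.065,0,0,0]
  ]
}}

```text
clock: 10.5
tcp_pos: [0.4861, -0.1216, 0.1947]
orientation: [-3.139, -0.134, 0.001]
contact_force: [0.8, 0.2, -2.5]
grip_width: 0.0129
gripper_force: 59.6
```

Request:
{"op": "apply_moves", "data": {
  "rows": [
    [0,0,0.004,0,0,0],
    [0,0,0.008,0,0,0],
    [0,0,0.008,0,0,0]
  ]
}}

```text
clock: 10.88
tcp_pos: [0.4863, -0.1217, 0.1931]
orientation: [3.139, 0.134, 0.0]
contact_force: [-0.1, 0.2, -3.0]
grip_width: 0.0132
gripper_force: 59.6
```

Request:
{"op": "apply_moves", "data": {
  "rows": [
    [0,0,0.004,0,0,0],
    [0,0,0.008,0,0,0],
    [0,0,0.008,0,0,0]
  ]
}}

```text
clock: 11.25
tcp_pos: [0.4865, -0.1217, 0.1914]
orientation: [3.139, 0.134, 0.001]
contact_force: [-0.8, -0.3, 1.2]
grip_width: 0.0129
gripper_force: 60.0
```

Request:
{"op": "apply_moves", "data": {
  "rows": [
    [0,0,0.004,0,0,0],
    [0,0,0.008,0,0,0],
    [0,0,0.008,0,0,0]
  ]
}}

```text
clock: 11.62
tcp_pos: [0.4863, -0.1217, 0.189]
orientation: [3.139, 0.134, 0.0]
contact_force: [-1.4, 0.8, 2.8]
grip_width: 0.0129
gripper_force: 60.0
```

Request:
{"op": "apply_moves", "data": {
  "rows": [
    [0,0,0.006,0,0,0],
    [0,0,0.012,0,0,0],
    [0,0,0.016,0,0,0]
  ]
}}

```text
clock: 12.0
tcp_pos: [0.4867, -0.1217, 0.1852]
orientation: [3.139, 0.134, 0.001]
contact_force: [0.1, 0.1, 3.1]
grip_width: 0.0129
gripper_force: 60.2
```

Request:
{"op": "apply_moves", "data": {
  "rows": [
    [0,0,0.006,0,0,0],
    [0,0,0.012,0,0,0],
    [0,0,0.016,0,0,0]
  ]
}}

```text
clock: 12.38
tcp_pos: [0.486, -0.1218, 0.1808]
orientation: [3.139, 0.133, -0.001]
contact_force: [-1.5, -0.3, 4.3]
grip_width: 0.0133
gripper_force: 60.4
```

Request:
{"op": "apply_moves", "data": {
  "rows": [
    [0,0,0.006,0,0,0],
    [0,0,0.012,0,0,0],
    [0,0,0.016,0,0,0]
  ]
}}

```text
clock: 12.75
tcp_pos: [0.4858, -0.1217, 0.1767]
orientation: [-3.139, -0.133, 0.002]
contact_force: [-1.9, -0.0, 3.2]
grip_width: 0.0129
gripper_force: 60.4
```

Request:
{"op": "apply_moves", "data": {
  "rows": [
    [0,0,0.006,0,0,0],
    [0,0,0.012,0,0,0],
    [0,0,0.016,0,0,0]
  ]
}}

```text
clock: 13.12
tcp_pos: [0.4859, -0.1217, 0.1727]
orientation: [-3.139, -0.134, 0.001]
contact_force: [-2.8, -1.2, 2.9]
grip_width: 0.013
gripper_force: 60.4
```

Request:
{"op": "apply_moves", "data": {
  "rows": [
    [0,0,0.006,0,0,0],
    [0,0,0.012,0,0,0],
    [0,0,0.016,0,0,0]
  ]
}}

```text
clock: 13.5
tcp_pos: [0.485, -0.1217, 0.1682]
orientation: [-3.138, -0.134, 0.004]
contact_force: [-6.2, -0.9, -3.2]
grip_width: 0.0129
gripper_force: 59.6
```

```bash
python3 - <<'E'
from h import *
go(.486,-.121,.161,.085)
E
```

```text
t 13.5 at [ 0.485  -0.1217  0.1682] F [-6.2 -0.9 -3.2] w 0.0129 row [0.004, -0.002, 0.029, -0.0, 0.002, 0.0] rows>= 1.0
```

Request:
{"op": "apply_moves", "data": {
  "rows": [
    [0,0,0.005,0,0,0],
    [0,0,0.01,0,0,0],
    [0,0,0.01,0,0,0]
  ]
}}

```text
clock: 13.88
tcp_pos: [0.487, -0.1215, 0.1667]
orientation: [-3.139, -0.134, -0.002]
contact_force: [0.5, -0.1, -1.8]
grip_width: 0.0129
gripper_force: 59.5
```

Request:
{"op": "apply_moves", "data": {
  "rows": [
    [0,0,0.004,0,0,0],
    [0,0,0.008,0,0,0],
    [0,0,0.008,0,0,0]
  ]
}}

```text
clock: 14.25
tcp_pos: [0.4863, -0.1217, 0.1645]
orientation: [3.139, 0.134, -0.0]
contact_force: [-0.0, 0.8, -3.7]
grip_width: 0.0131
gripper_force: 59.5
```

```bash
python3 - <<'E'
from h import *
go(.486,-.121,.1615,.085)
p=look("side","s8.png")
u=proj(p,[.486,-.12,.15],"side").astype(int);c=cv2.imread("pics/s8.png")[u[1]-25:u[1]+25,u[0]-25:u[0]+25]
q=look("wrist","w8.png")
v=proj(q,[.486,-.121,.145],"wrist").astype(int);d=cv2.imread("pics/w8.png")[v[1]-50:v[1]+50,v[0]-50:v[0]+50]
cv2.imwrite("pics/sw8.png",np.hstack([cv2.resize(c,(400,400),interpolation=cv2.INTER_CUBIC),cv2.resize(d,(400,400),interpolation=cv2.INTER_CUBIC)]))
E
```

```text
t 14.25 at [ 0.4863 -0.1217  0.1645] F [-0.   0.8 -3.7] w 0.0131 row [-0.001, -0.003, 0.012, 0.0, 0.0, 0.0] rows>= 1.0
```

View pics/sw8.png

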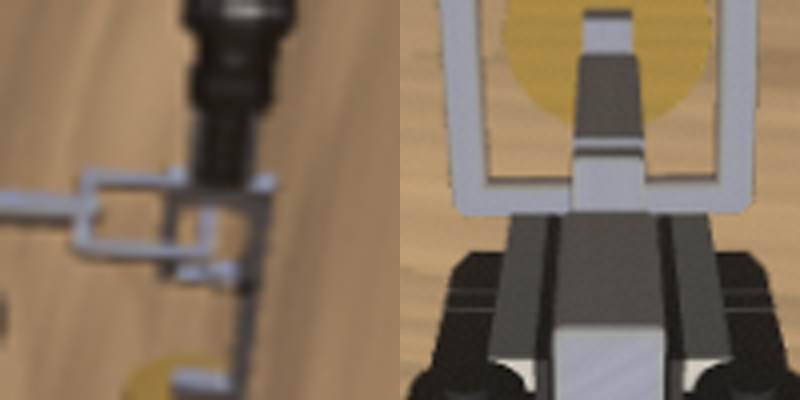

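Request:
{"op": "apply_moves", "data": {
  "rows": [
    [0,0,0.004,0,0,0],
    [0,0,0.008,0,0,0],
    [0,0,0.008,0,0,0]
  ]
}}

```text
clock: 14.72
tcp_pos: [0.4862, -0.1217, 0.1624]
orientation: [-3.139, -0.134, 0.0]
contact_force: [0.2, -0.1, -2.8]
grip_width: 0.0131
gripper_force: 59.5
```

Request:
{"op": "apply_moves", "data": {
  "rows": [
    [0,0,0.004,0,0,0],
    [0,0,0.004,0,0,0],
    [0,0,0.004,0,0,0]
  ]
}}

```text
clock: 15.1
tcp_pos: [0.4863, -0.1217, 0.1615]
orientation: [3.139, 0.134, -0.0]
contact_force: [0.4, -0.7, -2.3]
grip_width: 0.013
gripper_force: 59.5
```

Request:
{"op": "apply_moves", "data": {
  "rows": [
    [0,0,0.003,0,0,0],
    [0,0,0.003,0,0,0],
    [0,0,0.003,0,0,0]
  ]
}}

```text
clock: 15.48
tcp_pos: [0.4863, -0.1217, 0.1608]
orientation: [3.139, 0.134, 0.0]
contact_force: [-0.8, -0.1, -1.6]
grip_width: 0.0129
gripper_force: 59.5
```

Request:
{"op": "apply_moves", "data": {
  "rows": [
    [0,0,0.003,0,0,0],
    [0,0,0.003,0,0,0],
    [0,0,0.003,0,0,0]
  ]
}}

```text
clock: 15.85
tcp_pos: [0.4863, -0.1217, 0.16]
orientation: [-3.139, -0.134, 0.0]
contact_force: [-0.0, 0.9, -2.7]
grip_width: 0.0125
gripper_force: 59.5
```

Request:
{"op": "apply_moves", "data": {
  "rows": [
    [0,0,0.003,0,0,0],
    [0,0,0.003,0,0,0],
    [0,0,0.003,0,0,0]
  ]
}}

```text
clock: 16.23
tcp_pos: [0.4864, -0.1217, 0.1596]
orientation: [3.139, 0.133, 0.001]
contact_force: [-1.0, 0.2, 2.3]
grip_width: 0.0136
gripper_force: 60.2
```

Request:
{"op": "apply_moves", "data": {
  "rows": [
    [0,0,0.003,0,0,0],
    [0,0,0.003,0,0,0],
    [0,0,0.003,0,0,0]
  ]
}}

```text
clock: 16.6
tcp_pos: [0.4865, -0.1217, 0.1593]
orientation: [3.138, 0.133, 0.001]
contact_force: [-3.4, -0.3, 7.8]
grip_width: 0.013
gripper_force: 61.2
```

Request:
{"op": "apply_moves", "data": {
  "rows": [
    [0,0,-0.004,0,0,0],
    [0,0,-0.004,0,0,0],
    [0,0,-0.004,0,0,0]
  ]
}}

```text
clock: 16.98
tcp_pos: [0.4864, -0.1217, 0.1596]
orientation: [3.139, 0.134, 0.0]
contact_force: [-1.4, -0.3, 2.4]
grip_width: 0.0132
gripper_force: 60.1
```

Request:
{"op": "apply_moves", "data": {
  "rows": [
    [0,0,-0.001,0,0,0],
    [0,0,-0.001,0,0,0],
    [0,0,-0.001,0,0,0]
  ],
  "newtons": 20
}}

```text
clock: 17.35
tcp_pos: [0.4864, -0.1216, 0.1597]
orientation: [-3.139, -0.134, -0.0]
contact_force: [-0.6, -0.4, -0.0]
grip_width: 0.013
gripper_force: 60.0
```

Request:
{"op": "apply_moves", "data": {
  "rows": [
    [0,0,-0.001,0,0,0],
    [0,0,-0.001,0,0,0],
    [0,0,-0.001,0,0,0],
    [0,0,-0.001,0,0,0],
    [0,0,-0.001,0,0,0]
  ],
  "claw": 0.5
}}

```text
clock: 17.98
tcp_pos: [0.4863, -0.1217, 0.16]
orientation: [3.139, 0.134, 0.0]
contact_force: [-0.1, 0.6, -0.2]
grip_width: 0.0427
gripper_force: 0.0
```

Released; retreat straight up, then wait for it to settle.

Request:
{"op": "apply_moves", "data": {
  "rows": [
    [0,0,-0.05,0,0,0],
    [0,0,-0.15,0,0,0],
    [0,0,-0.3,0,0,0],
    [0,0,-0.45,0,0,0],
    [0,0,-0.45,0,0,0]
  ]
}}

```text
clock: 18.6
tcp_pos: [0.4883, -0.1219, 0.2765]
orientation: [3.137, 0.133, 0.011]
contact_force: [-0.3, 0.8, -0.7]
grip_width: 0.0426
gripper_force: 0.0
```

Request:
{"op": "apply_moves", "data": {
  "rows": [
    [-0.4,0,-0.1,0,0,0],
    [-0.4,0,-0.1,0,0,0],
    [0,0,-0.1,0,0,0],
    [0,0,-0.1,0,0,0],
    [0,0,-0.1,0,0,0]
  ]
}}

```text
clock: 19.23
tcp_pos: [0.4878, -0.1208, 0.2971]
orientation: [-3.138, -0.136, 0.0]
contact_force: [-1.2, -1.2, -0.4]
grip_width: 0.0425
gripper_force: 0.0
```

```bash
python3 - <<'E'
from h import *
p=look("side","s9.png")
u=proj(p,[.486,-.12,.11],"side").astype(int);f=lambda n:cv2.imread(n)[u[1]-45:u[1]+45,u[0]-45:u[0]+45]
a=f("pics/s9.png")
for i in range(6): q=look("side","s10.png")
b=f("pics/s10.png");print(np.abs(a.astype(int)-b).mean(),np.abs(a.astype(int)-b).max(),r.get_obs()["clock"])
cv2.imwrite("pics/s910.png",cv2.resize(np.hstack([a,b]),None,fx=4.4,fy=4.4,interpolation=cv2.INTER_CUBIC))
E
```

```text
0.5590534979423868 3 19.575
```

View pics/s910.png

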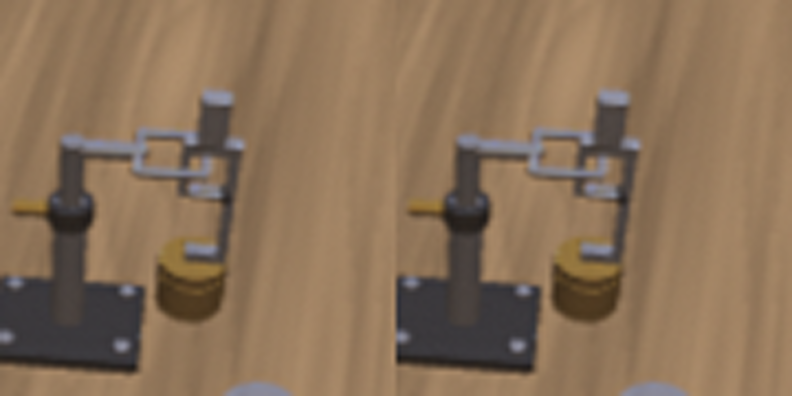

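Request:
{"op": "apply_moves", "data": {
  "rows": [
    [0,0,0,0,0,0],
    [0,0,0,0,0,0],
    [0,0,0,0,0,0],
    [0,0,0,0,0,0],
    [0,0,0,0,0,0]
  ]
}}

```text
clock: 20.2
tcp_pos: [0.4863, -0.1217, 0.2975]
orientation: [3.139, 0.134, -0.0]
contact_force: [-0.7, 0.6, -0.0]
grip_width: 0.0425
gripper_force: 0.0
```

Request:
{"op": "apply_moves", "data": {
  "rows": [
    [0,0,0,0,0,0],
    [0,0,0,0,0,0],
    [0,0,0,0,0,0],
    [0,0,0,0,0,0],
    [0,0,0,0,0,0]
  ]
}}

```text
clock: 20.82
tcp_pos: [0.4863, -0.1217, 0.2975]
orientation: [-3.139, -0.133, -0.0]
contact_force: [1.0, -0.7, 0.5]
grip_width: 0.0427
gripper_force: 0.0
```

```bash
python3 -c "
from bench import r
print(r.hand_in())"
```

```text
the job is handed in; nothing more can be done
None
```

The brass canister hangs upright and still from the eye with the gate shut under the bar, and I handed the job in at about 21 s, though no verdict came back. The highest load I read on the eye was about 10 N, and I kept the arm clear of the jar, bottle and hammer without rechecking their positions at the end.

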